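Turn a clamp board over on the draining rack

ROBOT

A 7-joint arm with a two-finger parallel gripper is mounted at the origin on the work surface. World frame = base frame: x ahead of the robot, y to its left, z up, the work surface at z = 0. Lengths are in m, angles in rad, forces in N, time in s.
With the tool pointing down it reaches from about 0.4 to 0.85 m from the base axis. Payload 4.4 kg.
Tool frame: the origin (TCP) lies on the mounting face of the last link; the fingertips stand 199 mm ahead of it and the grasp point (between the pads) lies 180 mm ahead of it; z points along the fingers, x is the direction in which the jaws open and shut, and the axes are right-handed (so a half turn about z gives the same grasp; the last joint's range is limited). The gripper opens to 94 mm and grips with 3 to 60 N. Pads are 16 mm wide; open, the fingers measure 119 mm over their backs; the gripper's body (75 mm by 177 mm) begins 78 mm behind the grasp point.
Start: joints at [-1.367, 0.628, 0.038, 1.517, -0.027, 0.996, -0.02], TCP at [0.173, 0.627, 0.405] pointing down, gripper open.
Joint ranges: [-3.06, 3.06], [-0.37, 2.12], [-1.25, 1.32], [0.18, 2.47], [-1.1, 4.24], [0.23, 1.98], [-2.94, 2.94]. Speed limits (rad/s): [2.57, 2.57, 3.14, 3.14, 3.14, 3.14, 3.14].

INTERFACE

Orientations are given as a rotation vector (axis times angle).
In Python, from plant import env gives the robot as it stands.
- The arm moves only by the tool apply_moves, never from a script. Its argument "plan" is a list of rows, each a list of 5 numbers: the shift along the tool's x, y, z in mm, then the turn about the tool's z in rad, then the opening, from 0 (shut) to 1 (fully open). In form: [[x, y, z, turn, gripper], ...]. A call has 1 to 5 rows; each row is the pose to reach, as a shift and turn from the pose measured when the call began, along the tool's axes at that moment; what a row does not reach only later rows make up. A row lasts 1/8 s, in which the tool goes at most 62.5 mm and 10.7 degrees, less where a joint would pass 70% of its speed; a pose out of reach is approached as far as the arm can. A call with a gripper value outside its range is refused whole. The fingers move at their own pace and stop on an object; the grip force is fixed at half the most. Time passes only in rows, so rows that repeat a pose let the fingers close. It gives the time, the measured TCP pose, the force and the opening at its end, in the units of the state.
- env.get_obs(): the state, without advancing time (a new reading comes with each control period).
- env.capture(name): name is "side" or "top"; returns a dict with "frame" (384x512x3 uint8, red, green, blue), "camera_matrix" (3x3 intrinsics, pixels), "cam_to_world" (4x4, takes a point from camera to world coordinates). Camera axes: x right, y up, looking along -z (the intrinsics and any distortion apply to the point x, -y, -z); pixel columns grow to the right and rows downward; lengths in m; the calibration is good to about 2 mm. A picture is of the moment at which its call begins. There is no depth.
- env.job_done(): hands the job in, once; it reports no verdict.
The state is a dict: "clock": time; "q": joint angles; "dq": joint speeds; "joint_efforts": joint torques, N m; "eef_pos": TCP position; "tcp_rot": TCP orientation; "ft_force": force on the tool from outside, world axes, zero at the start; "moment": the same for the moment, N m; "grip_width": finger opening in m.
Only numpy, scipy, OpenCV 4.12 (cv2) and the standard library are available. Lean on these libraries where they do the work, as an engineer would, in place of code of your own. Each camera call takes 0.05 s, during which the arm holds its last target. There are 200 camera calls.

TASK

In the dye studio, a wide wooden clamp board is draining on the rack with its green-dyed face down, over the grey drip tray. Turn it over across the rack's middle bar, like a page, so that it lies flat and square on the rails of the other half, over the clean white tray, green face up and clear of the bar. Lower it gently, never letting it fall, and leave the other things on the bench where they are.

Things in the scene. Friction and masses are not known exactly. Their poses are not given: they have to be found in the camera images.
- rack: Fixed stainless draining rack, 400 mm long along its y. Two round rails, 10 mm thick, run along y at x = -58 and +58 mm, tops 65 mm above the bench; between them it is open (106 mm). Wire hoops carry them at y = -195, 0, +195 mm: legs splay to x = -66 and +66 mm, with a foot wire across, at most 12 mm high. Origin: on the bench under the rack's middle; z up.
- bar (a point): Middle of the top edge of the upright flat bar that crosses the rack's middle, 83 mm above the bench (18 mm above the rails). The bar is 5 mm thick along y (rack y from -2.5 to +2.5 mm) and 126 mm long along x; axes as the rack's. It divides the rack into a +y and a -y half, and stops a board from sliding across.
- board: Loose hardwood board, 170 mm along its x, 150 mm along its y, 12 mm thick, about 0.26 kg, too wide to grasp across. Origin: centre of its green face; z points from green to pale face: up at the start, down at the end. It starts lying on the rails, y about along the rack's, its inner edge 5 to 30 mm from the bar, overhanging the rails by about 20 mm at each side. It slides and tips freely.
- drip_tray: Fixed grey catch tray with green drips, 112 x 176 mm, 16 mm high, standing under the half of the rack where the board starts (either half, +y or -y). Origin: centre of its underside on the bench, 95 mm along the rack's y from the bar.
- clean_tray: Fixed white catch tray, 112 x 176 mm, 16 mm high, standing under the other, empty half of the rack, where the board must end. Origin: centre of its underside on the bench, 95 mm along the rack's y from the bar.
- jar_green: Bystander: lidded green glass jar, diameter 76 mm, 115 mm high, standing on the far side of the bench. Origin: centre of its underside.
- jar_amber: Bystander: lidded amber glass jar, diameter 76 mm, 115 mm high, standing on the far side of the bench. Origin: centre of its underside.
- squeeze_bottle: Bystander: white squeeze bottle with red cap, diameter 56 mm, 160 mm high, standing on the far side of the bench. Origin: centre of its underside.
- round_block: Bystander: wooden disc, diameter 84 mm, 12 mm thick, lying just beyond the rack. Origin: centre of its underside.
- clamp: Bystander: blue C-clamp, about 85 x 145 mm and 18 mm high, lying just beyond the rack. Origin: under the middle of its back spine.
- spoon: Bystander: wooden spoon, 220 mm long, lying between the rack and the robot. Origin: underside at mid-length.

How it is judged:
At the end, for the whole second after the job is handed in: The board lies green face up (within 3 degrees of flat) and still on the two rails of the half over the clean white tray, its centre 72 to 130 mm from the middle of the bar and within 22 mm of the rack's centre line, square to the rack within 0.2 rad, resting on the rails (not on the bar) (((y of clean_tray in the frame of rack above 0 m and y of board in the frame of rack between 0.072 and 0.13 m) or (y of clean_tray in the frame of rack below 0 m and y of board in the frame of rack between -0.13 and -0.072 m)) and x of board in the frame of rack between -0.022 and 0.022 m and angle between board's own z axis and vertical above 3.0916 rad and z of board in the frame of rack between 0.071 and 0.083 m and angle between the y axis of board and the y axis of rack, either way round below 0.2 rad and linear speed of board below 0.02 m/s and angular speed of board below 0.1 rad/s); the robot touches nothing.
It fails at once if the board was dropped or let fall over (it turned faster than 7 rad/s or its middle moved faster than 0.8 m/s) (angular speed of board above 7 rad/s or linear speed of board above 0.8 m/s).
It fails at once if a bystander was moved by more than 30 mm (distance of any of jar_green, jar_amber, squeeze_bottle, round_block, clamp, spoon from where it was at the start of the episode above 0.03 m).
It fails at once if a bystander was knocked over (angle between any of jar_green, jar_amber, squeeze_bottle, round_block, clamp, spoon's own z axis and vertical above 0.5 rad).
It also fails if it takes over 48 s, if anything falls off the work surface, if the arm or the gripper's body presses on something with over 40 N, if the wrist force passes 120 N, or if a joint passes its speed limit or range.

## Working session

There is one attempt and no reset: what is moved stays moved. The work goes in short steps, Python scripts to look and compute and a tool call to move; the robot and the scene stay as the last step left them, time stands still between calls to the robot, and variables do not carry over. Pictures are saved under pics/ and viewed, about 8 in all and at most 12, crops included, and the job is handed in when it is done.

Besides the shell and the picture viewer there is one more tool, called as a command line: name --pt "numbers of a row" for each row, then --argument value for the rest. apply_moves: Moves the arm, as the interface text tells. Its arguments: {"type":"object","properties":{"plan":{"type":"array","items":{"type":"array","items":{"type":"number"}}}},"required":["plan"]}

```bash
mkdir -p pics; ls; python3 - <<'E'
from plant import env
import cv2,numpy as np
o=env.get_obs();print({k:np.round(v,3) for k,v in o.items()})
for n in("top","side"):
    c=env.capture(n);cv2.imwrite(f"pics/{n}0.png",c["frame"][:,:,::-1]);print({k:(v if k!="frame" else 0) for k,v in c.items()})
    np.savez(f"{n}.npz",**c)
E
```

```text
pics
{'clock': np.float64(0.0), 'q': array([-1.367,  0.629,  0.038,  1.518, -0.027,  0.996, -0.02 ]), 'dq': array([ 0.   , -0.   ,  0.001,  0.001, -0.002,  0.   ,  0.002]), 'joint_efforts': array([-0.0000e+00, -5.4974e+01,  1.1440e+00, -1.8664e+01, -5.2000e-02,
        2.4000e-02,  0.0000e+00]), 'eef_pos': array([0.173, 0.626, 0.404]), 'tcp_rot': array([ 2.499e+00,  1.902e+00, -2.000e-03]), 'ft_force': array([-0.077, -0.652, -0.982]), 'moment': array([ 0.028,  0.045, -0.017]), 'grip_width': np.float64(0.094)}
{'frame': 0, 'camera_matrix': array([[448.79814865,   0.        , 261.78733786],
       [  0.        , 448.79814865, 194.85387795],
       [  0.        ,   0.        ,   1.        ]]), 'cam_to_world': array([[-0.00610511,  0.99979785, -0.01915704,  0.55900195],
       [-0.99955541, -0.00554229,  0.029296  ,  0.00786662],
       [ 0.02918391,  0.01932738,  0.99938719,  0.87026282],
       [ 0.        ,  0.        ,  0.        ,  1.        ]])}
{'frame': 0, 'camera_matrix': array([[387.4234543 ,   0.        , 253.20883368],
       [  0.        , 387.4234543 , 190.76649423],
       [  0.        ,   0.        ,   1.        ]]), 'cam_to_world': array([[ 0.98492387,  0.12056018, -0.12405727,  0.51057606],
       [-0.1720583 ,  0.75699294, -0.63036309, -0.43896252],
       [ 0.01791378,  0.64220474,  0.7663238 ,  0.61164073],
       [ 0.        ,  0.        ,  0.        ,  1.        ]])}
```

View pics/top0.png

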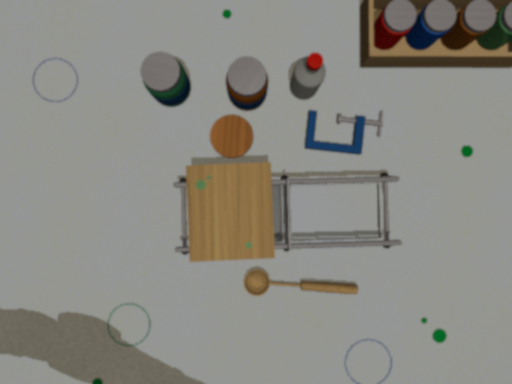

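View pics/side0.png

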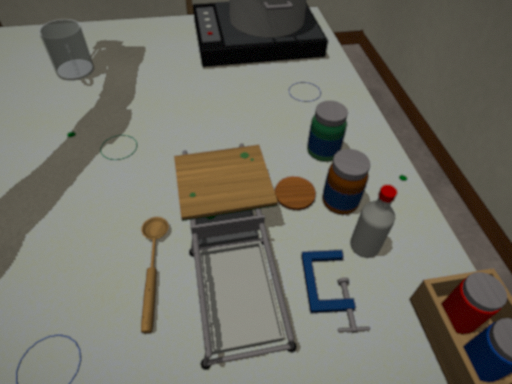

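The top view has world -y to the right and +x up. The board lies on the rack's left (+y) half at px (187–274, 163–262), the bar is at col ~285, and the clean half is to the right. The spoon is below the rack, with the clamp, disc, jars and bottle above it.

The tool can't tilt, so my plan is:
1. Push the outer edge against the bar and swing the board up until it stands.
2. Grip it from above, carry it over the bar and stand it on the other side.
3. Lower it on a finger along an arc.

```bash
cat > h.py <<'E'
import numpy as np,cv2
from plant import env
def ray(c,u,v,z):
    K,T=c["camera_matrix"],c["cam_to_world"]
    d=T[:3,:3]@np.array([(u-K[0,2])/K[0,0],-(v-K[1,2])/K[1,1],-1]); o=T[:3,3]
    return o+d*(z-o[2])/d[2]
def proj(c,p):
    K,T=c["camera_matrix"],c["cam_to_world"]
    q=T[:3,:3].T@(np.asarray(p)-T[:3,3]); return K[0,0]*q[0]/-q[2]+K[0,2], K[1,1]*q[1]/q[2]+K[1,2]
E
python3 - <<'E'
from h import *
c=dict(np.load("top.npz"));f=c["frame"]
hsv=cv2.cvtColor(f,cv2.COLOR_RGB2HSV)
m=cv2.inRange(hsv,(8,70,90),(28,255,255));
cs,_=cv2.findContours(m,cv2.RETR_EXTERNAL,cv2.CHAIN_APPROX_NONE)
for k in cs:
    if cv2.contourArea(k)>3000:
        r=cv2.minAreaRect(k);b=cv2.boxPoints(r);print(r)
        if r[0][0]<300 and 150<r[0][1]<300:
            w=np.array([ray(c,u+.0,v,.077) for u,v in b]);print(w.round(4),w.mean(0).round(4))
s=f[140:280,160:420];cv2.imwrite("pics/crop.png",cv2.resize(s,None,fx=3,fy=3,interpolation=cv2.INTER_CUBIC)[:,:,::-1])
g=cv2.cvtColor(f,cv2.COLOR_RGB2GRAY).astype(int)
for u in (300,320,340,360,375): print(u,g[168:190,u].tolist(),g[232:255,u].tolist())
for v in (195,205,215,225,232): print(v,g[v,276:296].tolist())
E
```

```text
((229.8556671142578, 210.8247528076172), (96.80913543701172, 86.09292602539062), 87.39744567871094)
[[ 0.6286  0.1203  0.077 ]
 [ 0.635  -0.0315  0.077 ]
 [ 0.464  -0.0381  0.077 ]
 [ 0.4586  0.113   0.077 ]] [0.5465 0.0409 0.077 ]
300 [149, 150, 149, 143, 128, 113, 105, 105, 114, 124, 119, 107, 108, 111, 104, 102, 121, 139, 147, 149, 150, 149] [127, 110, 102, 103, 112, 124, 121, 111, 113, 123, 117, 102, 103, 115, 117, 117, 128, 142, 147, 149, 150, 150, 149]
320 [150, 149, 142, 127, 112, 104, 106, 116, 128, 127, 112, 106, 112, 114, 112, 117, 129, 142, 148, 150, 149, 150] [109, 102, 102, 112, 123, 120, 109, 112, 130, 135, 120, 103, 107, 113, 115, 120, 136, 146, 150, 149, 149, 150, 149]
340 [149, 148, 143, 128, 112, 106, 108, 114, 124, 116, 106, 108, 113, 111, 111, 124, 139, 146, 149, 150, 149, 149] [109, 101, 100, 111, 123, 119, 110, 118, 127, 117, 100, 102, 112, 114, 118, 133, 145, 148, 149, 149, 149, 149, 150]
360 [148, 142, 128, 111, 105, 104, 115, 127, 126, 112, 106, 111, 111, 109, 116, 127, 140, 147, 149, 148, 150, 149] [99, 100, 110, 122, 119, 107, 111, 124, 124, 109, 103, 108, 112, 114, 122, 138, 146, 149, 149, 149, 150, 149, 149]
375 [148, 143, 128, 113, 108, 107, 114, 124, 117, 106, 106, 111, 109, 112, 123, 136, 143, 144, 144, 145, 145, 146] [99, 100, 109, 122, 116, 108, 119, 128, 118, 102, 103, 111, 112, 117, 134, 145, 149, 149, 149, 149, 149, 149, 150]
195 [101, 99, 97, 91, 98, 113, 112, 95, 70, 57, 74, 104, 121, 130, 140, 147, 150, 150, 149, 150]
205 [102, 102, 99, 94, 94, 109, 119, 107, 79, 61, 64, 91, 113, 128, 141, 148, 149, 149, 150, 150]
215 [103, 103, 101, 98, 93, 102, 113, 101, 79, 64, 55, 76, 106, 123, 132, 143, 148, 149, 150, 150]
225 [105, 102, 103, 96, 89, 98, 113, 114, 98, 75, 57, 76, 108, 122, 129, 141, 148, 150, 149, 150]
232 [90, 86, 83, 78, 77, 89, 102, 104, 92, 75, 62, 78, 108, 123, 128, 131, 131, 128, 127, 126]
```

View pics/crop.png

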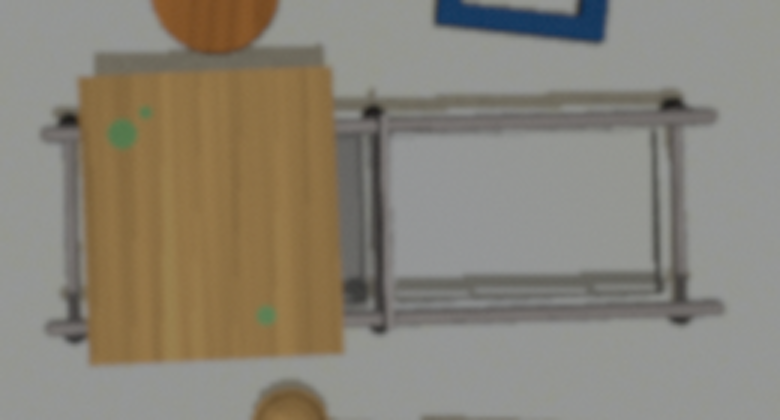

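The crop (3x, offset 160,140) shows the rail ends at about (43,134), (716,115), (48,329) and (722,307). The bar's top runs (384,115) to (391,325), and the white tray sits under the right half.

```bash
python3 - <<'E'
from h import *
c=dict(np.load("top.npz"))
P=lambda a,z: ray(c,160+(a[0]+.5)/3-.5,140+(a[1]+.5)/3-.5,z)
tl,tr,bl,br=[P(a,.062) for a in((43,134),(716,115),(48,329),(722,307))]
print(tl,tr,bl,br,(tl+tr+bl+br)/4, np.linalg.norm(tl-tr),np.linalg.norm(tl-bl))
d=(tl-tr)+(bl-br);d/=np.linalg.norm(d);print("rack y dir",d,np.degrees(np.arctan2(d[0],d[1])))
b1,b2=P((384,117),.083),P((391,325),.083);print("bar",b1,b2,(b1+b2)/2)
C=(tl+tr+bl+br)/4; x=np.array([d[1],-d[0],0])
for p in ((.6286,.1203),(.635,-.0315),(.464,-.0381),(.4586,.113),(.5465,.0409)):
    v=np.array([*p,.06])-C; print("board in rack",(v@x).round(4),(v@d).round(4))
E
```

```text
[0.59423067 0.14149264 0.062     ] [ 0.60378902 -0.26456726  0.062     ] [0.47793237 0.13880135 0.062     ] [ 0.48752934 -0.2668305   0.062     ] [ 0.54087035 -0.06277594  0.062     ] 0.40617238246907905 0.11632943990080269
rack y dir [-0.02359268  0.99972165  0.        ] -1.3518861716499717
bar [ 0.60232526 -0.06093657  0.083     ] [ 0.48056114 -0.06415924  0.083     ] [ 0.5414432 -0.0625479  0.083    ]
board in rack 0.092 0.181
board in rack 0.0948 0.029
board in rack -0.0763 0.0265
board in rack -0.0781 0.1777
board in rack 0.0081 0.1035
```

```bash
cat >> h.py <<'E'
from scipy.spatial.transform import Rotation as Ro
C=np.array([.541,-.0627]); D=np.array([-.0236,.99972]); X=np.array([D[1],-D[0]]); H=np.arctan2(X[1],X[0])
def state():
    o=env.get_obs(); R=Ro.from_rotvec(o["tcp_rot"]).as_matrix(); p=o["eef_pos"]
    v=p[:2]-C; yaw=np.arctan2(R[1,0],R[0,0])-H
    f=o["ft_force"]
    print(f"t {o['clock']:.2f} rack x {v@X*1e3:.1f} y {v@D*1e3:.1f} tip z {(p[2]-.199)*1e3:.1f} jaw yaw {np.degrees(yaw):.1f} grip {o['grip_width']*1e3:.1f} F(rack) {f[:2]@X:.1f} {f[:2]@D:.1f} {f[2]:.1f} q7 {o['q'][6]:.2f}")
    return p,R,yaw
def plan(w):
    """w: rows of rack x,y,tip z (mm), jaw yaw from rack x (deg, ccw) -> tool shifts"""
    p,R,yaw=state()
    for x,y,z,a in w:
        t=np.array([*(C+X*x/1e3+D*y/1e3),z/1e3+.199])
        s=R.T@(t-p)*1e3; dy=-(np.radians(a)-yaw)
        print("  ",np.round(s,1).tolist(),round((dy+np.pi)%(2*np.pi)-np.pi,3))
E
python3 - <<'E'
from h import *
plan([(8,225,200,0),(8,225,120,0),(8,225,60,0)])
E
```

```text
t 0.10 rack x -351.5 y 697.4 tip z 204.9 jaw yaw 73.2 grip 94.2 F(rack) 0.3 -0.7 -0.8 q7 -0.02
   [-348.2, 480.8, 5.4] 1.277
   [-348.1, 480.8, 85.4] 1.277
   [-348.0, 480.8, 145.4] 1.277
```

apply_moves --pt "-348 481 5 1.277 0.62" --pt "-348 481 5 1.277 0.62" --pt "-348 481 5 1.277 0.62" --pt "-348 481 5 1.277 0.62" --pt "-348 481 5 1.277 0.62"

```text
clock: 0.72
eef_pos: [0.3692, 0.3807, 0.4018]
tcp_rot: [3.09, 0.558, -0.001]
ft_force: [1.0, 0.8, -0.5]
grip_width: 0.058
```

```bash
python3 -c "
from h import *
plan([(8,225,150,0),(8,225,60,0)])"
```

```text
t 0.72 rack x -161.3 y 447.3 tip z 202.8 jaw yaw 19.1 grip 58.0 F(rack) 1.0 0.8 -0.5 q7 -0.31
   [87.1, 265.4, 53.1] 0.334
   [87.1, 265.3, 143.1] 0.334
```

apply_moves --pt "87 265 25 0.334 0.62" --pt "87 265 50 0.334 0.62" --pt "87 265 53 0.334 0.62" --pt "87 265 53 0.334 0.62" --pt "87 265 70 0.334 0.62"

```text
clock: 1.35
eef_pos: [0.5454, 0.1596, 0.3321]
tcp_rot: [3.139, 0.031, 0.004]
ft_force: [1.0, 1.2, -0.4]
grip_width: 0.058
```

```bash
python3 -c "
from h import *
plan([(8,225,60,0),(8,200,60,0),(8,190,60,0),(8,180,60,0),(8,170,60,0)])"
```

```text
t 1.35 rack x 9.7 y 222.1 tip z 133.1 jaw yaw -0.2 grip 58.0 F(rack) 1.1 1.2 -0.4 q7 -0.03
   [-1.8, -3.0, 73.1] -0.004
   [-1.8, 22.0, 73.1] -0.004
   [-1.7, 32.0, 73.1] -0.004
   [-1.7, 42.0, 73.2] -0.004
   [-1.6, 52.0, 73.2] -0.004
```

apply_moves --pt "-2 -3 45 0 0.62" --pt "-2 0 73 0 0.62" --pt "-2 22 73 0 0.62" --pt "-2 35 73 0 0.62" --pt "-2 45 73 0 0.62"

```text
clock: 1.98
eef_pos: [0.5446, 0.1142, 0.2593]
tcp_rot: [3.14, 0.031, 0.004]
ft_force: [-0.2, 1.2, -1.3]
grip_width: 0.058
```

apply_moves --pt "0 5 0 0 0.62" --pt "0 10 0 0 0.62" --pt "0 13 0 0 0.62" --pt "0 16 0 0 0.62"

```text
clock: 2.48
eef_pos: [0.5449, 0.1005, 0.2597]
tcp_rot: [-3.139, -0.034, -0.004]
ft_force: [-0.9, 10.1, 1.9]
grip_width: 0.0582
```

```bash
python3 -c "
from h import *
state()
c=env.capture('top');cv2.imwrite('pics/t1.png',cv2.resize(c['frame'][120:300,140:420],None,fx=2.5,fy=2.5)[:,:,::-1])"
```

```text
t 2.48 rack x 7.7 y 163.1 tip z 60.7 jaw yaw -0.1 grip 58.2 F(rack) -0.6 10.1 1.9 q7 0.11
```

View pics/t1.png

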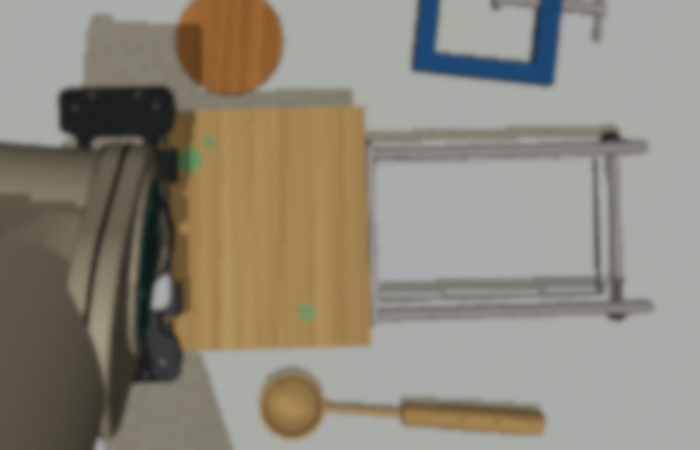

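The board is squarely against the bar, with its inner edge at col ~370 and the fingers on the outer edge. Contact force is 10 N. Next I lift by friction along the arc.

apply_moves --pt "0 3 -4 0 0.62" --pt "0 3 -8 0 0.62" --pt "0 3 -16 0 0.62" --pt "0 3 -23 0 0.62"

```text
clock: 3.02
eef_pos: [0.5448, 0.0997, 0.2828]
tcp_rot: [-3.136, -0.037, -0.004]
ft_force: [-0.3, 4.9, -0.6]
grip_width: 0.0586
```

```bash
python3 -c "
from h import *
state()
c=env.capture('side');cv2.imwrite('pics/s1.png',cv2.resize(c['frame'][100:340,120:360],None,fx=2.5,fy=2.5)[:,:,::-1])"
```

```text
t 3.02 rack x 7.6 y 162.2 tip z 83.8 jaw yaw -0.0 grip 58.6 F(rack) -0.2 4.9 -0.6 q7 0.10
```

View pics/s1.png

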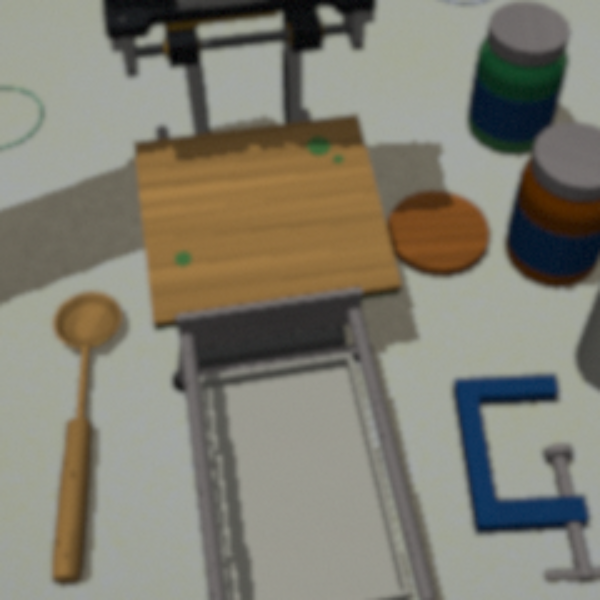

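```bash
cat >> h.py <<'E'
def pt(x,y,z): return [*(C+X*x/1e3+D*y/1e3),z/1e3]
E
python3 - <<'E'
from h import *
c=dict(np.load("side.npz"))
for th in (0,5,9):
    s,k=np.sin(np.radians(th)),np.cos(np.radians(th))
    print(th,[((np.array(proj(c,pt(8+x,5+12*s+150*k-12*s,65+150*s+12*k)))-(120,100))*2.5).round(0).tolist() for x in(-85,85)])
E
```

```text
0 [[136.0, 159.0], [354.0, 132.0]]
5 [[133.0, 148.0], [355.0, 120.0]]
9 [[132.0, 139.0], [356.0, 111.0]]
```

Predicted against observed corners give about 7° of lift. The tip has little overlap below the board edge, so I'll go back down and take a deeper hold with more preload.

apply_moves --pt "0 1 8 0 0.62" --pt "0 0 16 0 0.62" --pt "0 0 24 0 0.62" --pt "0 0 39 0 0.62"

```text
clock: 3.58
eef_pos: [0.5455, 0.1001, 0.2443]
tcp_rot: [-3.135, -0.036, -0.008]
ft_force: [0.8, 4.3, 3.7]
grip_width: 0.0581
```

```bash
python3 -c "
from h import *
plan([(8,160,46,0),(8,158,46,0)])"
```

```text
t 3.58 rack x 8.4 y 162.6 tip z 45.3 jaw yaw -0.0 grip 58.1 F(rack) 0.9 4.3 3.7 q7 0.13
   [-0.3, 2.6, -0.7] -0.0
   [-0.3, 4.6, -0.7] -0.0
```

apply_moves --pt "0 4 0 0 0.62" --pt "0 4 -8 0 0.62" --pt "0 4 -16 0 0.62" --pt "0 5 -24 0 0.62" --pt "0 6 -31 0 0.62"

```text
clock: 4.2
eef_pos: [0.5452, 0.0975, 0.2747]
tcp_rot: [-3.13, -0.04, -0.006]
ft_force: [-1.0, 12.6, -0.2]
grip_width: 0.0582
```

```bash
python3 - <<'E'
from h import *
state()
c=env.capture('side')
f=c['frame'];hsv=cv2.cvtColor(f,cv2.COLOR_RGB2HSV)
m=cv2.inRange(hsv,(8,70,40),(28,255,255));m[:, 300:]=0;m[:,:172]=0;m[240:]=0
n,l,st,_=cv2.connectedComponentsWithStats(m);k=1+st[1:,4].argmax();print(st[k])
for u in (190,240,250,255):print(u,np.where(l[:,u]==k)[0][[0,-1]])
for th in (0,6,9,12,15):
    s,q=np.sin(np.radians(th)),np.cos(np.radians(th))
    a,b=[np.array(proj(c,pt(8+x,5+150*q,65+150*s+12*q))) for x in(-85,85)]
    print(th,[(a+(b-a)*(u-a[0])/(b[0]-a[0])).round(1)[1] for u in (190,240,250,255)])
E
```

```text
t 4.20 rack x 8.0 y 160.1 tip z 75.7 jaw yaw 0.1 grip 58.2 F(rack) -0.7 12.6 -0.2 q7 0.12
[ 174  144  126   86 7610]
190 [153 226]
240 [146 217]
250 [145 216]
255 [145 215]
0 [np.float64(161.8), np.float64(155.4), np.float64(154.1), np.float64(153.5)]
6 [np.float64(156.2), np.float64(149.9), np.float64(148.6), np.float64(148.0)]
9 [np.float64(153.6), np.float64(147.3), np.float64(146.1), np.float64(145.5)]
12 [np.float64(151.1), np.float64(144.9), np.float64(143.7), np.float64(143.1)]
15 [np.float64(148.8), np.float64(142.7), np.float64(141.4), np.float64(140.8)]
```

apply_moves --pt "0 4 -8 0 0.62" --pt "0 6 -18 0 0.62" --pt "0 8 -28 0 0.62" --pt "0 12 -38 0 0.62" --pt "0 16 -47 0 0.62"

```text
clock: 4.88
eef_pos: [0.5455, 0.0816, 0.3219]
tcp_rot: [-3.129, -0.04, -0.006]
ft_force: [0.1, 5.1, 1.8]
grip_width: 0.0582
```

```bash
python3 - <<'E'
from h import *
state()
c=env.capture('side')
cv2.imwrite('pics/s2.png',cv2.resize(c['frame'][60:300,120:360],None,fx=2.5,fy=2.5)[:,:,::-1])
for th in (20,25,30,35):
    s,q=np.sin(np.radians(th)),np.cos(np.radians(th))
    print(th,[((np.array(proj(c,pt(8+x,5+150*q,65+150*s+12*q)))-(120,60))*2.5).round(0).tolist() for x in(-85,85)])
E
```

```text
t 4.88 rack x 7.9 y 144.1 tip z 122.9 jaw yaw 0.1 grip 58.2 F(rack) 0.2 5.1 1.8 q7 0.12
20 [[127.0, 219.0], [359.0, 191.0]]
25 [[125.0, 212.0], [361.0, 184.0]]
30 [[123.0, 206.0], [364.0, 177.0]]
35 [[121.0, 202.0], [366.0, 173.0]]
```

View pics/s2.png

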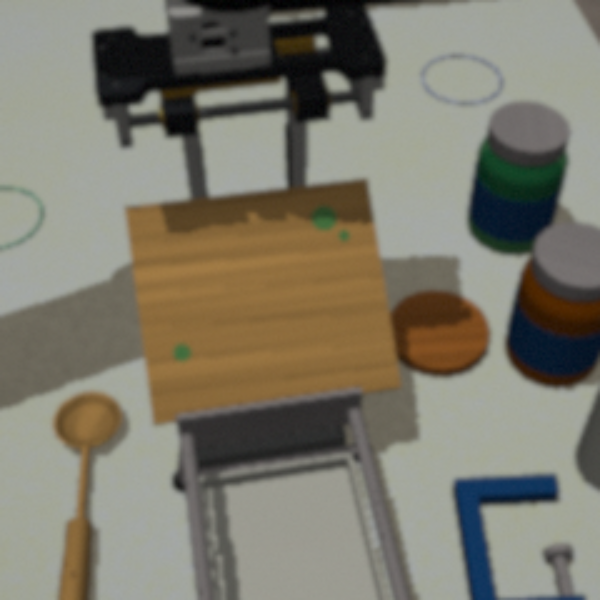

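The board is at about 29° (corners at (128,207) and (367,181)), square and following the finger.

apply_moves --pt "0 6 -11 0 0.62" --pt "0 13 -20 0 0.62" --pt "0 21 -29 0 0.62" --pt "0 30 -37 0 0.62" --pt "0 40 -44 0 0.62"

```text
clock: 5.55
eef_pos: [0.5466, 0.0393, 0.367]
tcp_rot: [-3.129, -0.038, -0.008]
ft_force: [-0.4, 2.2, 1.0]
grip_width: 0.0583
```

```bash
python3 - <<'E'
from h import *
state()
c=env.capture('side')
cv2.imwrite('pics/s3.png',cv2.resize(c['frame'][30:270,120:360],None,fx=2,fy=2)[:,:,::-1])
for th in (45,50,55,60):
    s,q=np.sin(np.radians(th)),np.cos(np.radians(th))
    print(th,[((np.array(proj(c,pt(8+x,5+150*q,65+150*s+12*q)))-(120,30))*2).round(0).tolist() for x in(-85,85)])
E
```

```text
t 5.55 rack x 8.0 y 101.9 tip z 168.0 jaw yaw 0.0 grip 58.3 F(rack) -0.3 2.2 1.0 q7 0.16
45 [[95.0, 218.0], [298.0, 194.0]]
50 [[94.0, 219.0], [301.0, 194.0]]
55 [[93.0, 221.0], [305.0, 196.0]]
60 [[93.0, 225.0], [308.0, 199.0]]
```

View pics/s3.png

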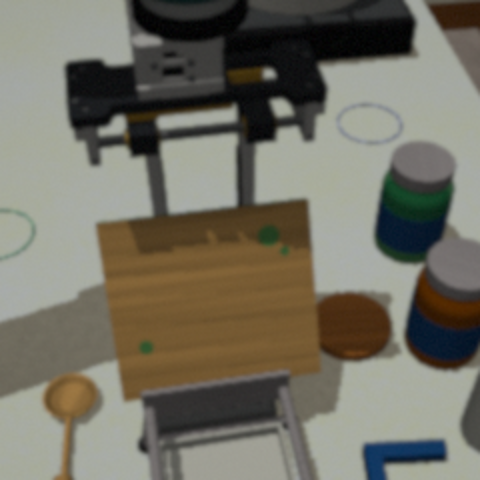

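About 56° and still square. Now on to upright.

apply_moves --pt "0 13 -7 0 0.62" --pt "0 27 -12 0 0.62" --pt "0 41 -16 0 0.62" --pt "0 55 -18 0 0.62" --pt "0 64 -18 0 0.62"

```text
clock: 6.22
eef_pos: [0.548, -0.0283, 0.3851]
tcp_rot: [-3.131, -0.033, -0.01]
ft_force: [-0.7, 0.1, -0.8]
grip_width: 0.0582
```

apply_moves --pt "0 5 0 0 0.62" --pt "0 9 0 0 0.62" --pt "0 12 0 0 0.62" --pt "0 12 0 0 0.62"

```text
clock: 6.72
eef_pos: [0.5483, -0.0402, 0.3849]
tcp_rot: [-3.131, -0.033, -0.01]
ft_force: [-0.4, -0.0, -0.4]
grip_width: 0.0582
```

```bash
python3 - <<'E'
from h import *
state()
c=env.capture('side')
cv2.imwrite('pics/s4.png',cv2.resize(c['frame'][30:270,120:360],None,fx=2,fy=2)[:,:,::-1])
for th in (80,85,90,95):
    s,q=np.sin(np.radians(th)),np.cos(np.radians(th))
    print(th,[((np.array(proj(c,pt(8+x,5+12*s+150*q-12*s,65+150*s+12*q)))-(120,30))*2).round(0).tolist() for x in(-85,85)])
E
```

```text
t 6.72 rack x 7.8 y 22.3 tip z 185.9 jaw yaw -0.1 grip 58.2 F(rack) -0.4 -0.0 -0.4 q7 0.29
80 [[94.0, 257.0], [324.0, 228.0]]
85 [[95.0, 269.0], [329.0, 239.0]]
90 [[96.0, 283.0], [333.0, 252.0]]
95 [[97.0, 298.0], [338.0, 266.0]]
```

View pics/s4.png

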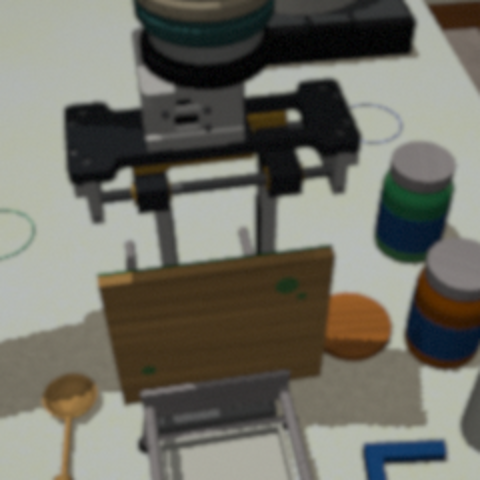

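The board stands upright with its top edge at (101,280)–(332,248), which matches 90°, and there is no force on the fingers. I'll retreat, turn the jaw across and straddle it from above.

apply_moves --pt "0 -2 0 0 0.62" --pt "0 -5 0 0 0.62" --pt "0 -15 0 0 0.7" --pt "0 -35 -30 0 1.0" --pt "0 -40 -60 0.15 1.0"

```text
clock: 7.4
eef_pos: [0.5469, 0.0015, 0.4457]
tcp_rot: [-3.123, 0.203, -0.007]
ft_force: [0.9, -0.3, -0.6]
grip_width: 0.0824
```

```bash
python3 - <<'E'
from h import *
plan([(-12,11,250,-90),(-12,11,190,-90)])
c=env.capture('side');f=c['frame']
hsv=cv2.cvtColor(f,cv2.COLOR_RGB2HSV)
m=cv2.inRange(hsv,(8,70,40),(28,255,255))
for u in (175,200,230,255,275):
    w=np.where(m[130:245,u])[0]+130;print(u,w[[0,-1]] if len(w) else None)
for y in (5,17):
  a,b=[np.array(proj(c,pt(8+x,y,215))) for x in(-85,85)]
  print(y,[(a+(b-a)*(u-a[0])/(b[0]-a[0])).round(1)[1] for u in (175,200,230,255,275)])
E
```

```text
t 7.40 rack x 7.4 y 64.1 tip z 246.7 jaw yaw -8.8 grip 82.4 F(rack) 0.9 -0.3 -0.6 q7 0.05
   [-11.1, 55.4, -4.0] 1.418
   [-11.3, 56.1, 56.0] 1.418
175 [166 201]
200 [163 222]
230 [159 218]
255 [156 214]
275 [154 218]
5 [np.float64(170.5), np.float64(167.2), np.float64(163.3), np.float64(160.1), np.float64(157.5)]
17 [np.float64(164.2), np.float64(161.1), np.float64(157.2), np.float64(154.0), np.float64(151.5)]
```

apply_moves --pt "-3 10 -8 0.18 1" --pt "-6 25 -8 0.36 1" --pt "-9 40 -8 0.54 1" --pt "-11 50 -8 0.72 1" --pt "-11 57 -8 0.9 1"

```text
clock: 8.07
eef_pos: [0.5291, -0.0536, 0.4566]
tcp_rot: [-2.711, 1.553, -0.007]
ft_force: [-0.7, -0.6, -0.5]
grip_width: 0.0943
```

```bash
python3 - <<'E'
from h import *
plan([(-12,9,250,-90),(-12,9,220,-90),(-12,9,190,-90)])
E
```

```text
t 8.07 rack x -11.7 y 9.4 tip z 257.6 jaw yaw -61.0 grip 94.3 F(rack) -0.7 -0.6 -0.5 q7 -0.62
   [0.2, 0.6, 7.6] 0.507
   [0.3, 1.1, 37.6] 0.507
   [0.5, 1.6, 67.6] 0.507
```

apply_moves --pt "0 1 8 0.18 1" --pt "0 1 8 0.36 1" --pt "0 1 8 0.507 1" --pt "0 1 40 0.507 1" --pt "0 2 70 0.507 1"

```text
clock: 8.7
eef_pos: [0.5284, -0.0528, 0.3857]
tcp_rot: [-2.237, 2.181, -0.0]
ft_force: [-0.2, 0.9, 1.0]
grip_width: 0.094
```

apply_moves --pt "0 0 0 0 0.4" --pt "0 0 0 0 0.25" --pt "0 0 0 0 0.18"

```text
clock: 9.07
eef_pos: [0.5288, -0.0529, 0.3868]
tcp_rot: [-2.236, 2.179, -0.003]
ft_force: [-0.1, -0.9, -0.1]
grip_width: 0.0671
```

```bash
python3 - <<'E'
from h import *
plan([(-12,9,187,-90)])
c=env.capture('top');cv2.imwrite('pics/t2.png',cv2.resize(c['frame'][120:300,180:400],None,fx=3,fy=3)[:,:,::-1])
E
```

```text
t 9.07 rack x -12.0 y 10.1 tip z 187.8 jaw yaw -89.9 grip 67.1 F(rack) -0.1 -0.9 -0.1 q7 -0.95
   [1.1, 0.0, 0.8] 0.002
```

View pics/t2.png

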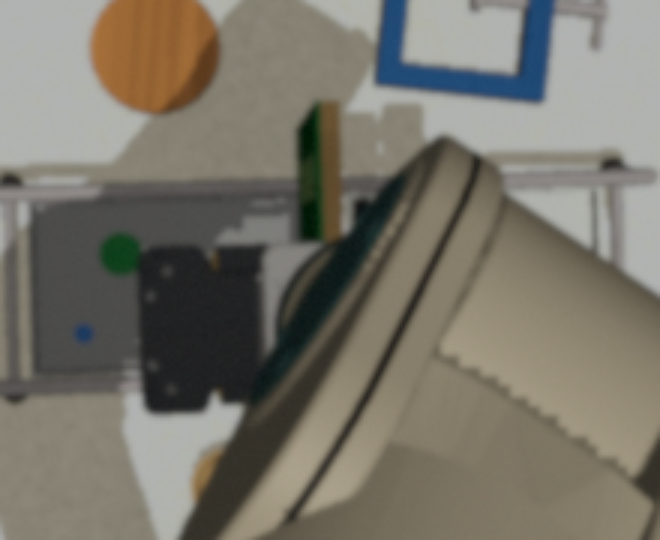

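The board stands with its top edge at cols 318–340 of the crop, green side left. From the calibration its centre is at rack y ≈ 10–11 mm and the gripper is at 10. Closing now.

apply_moves --pt "0 0 0 0 0.2" --pt "0 0 0 0 0.1" --pt "0 0 0 0 0" --pt "0 0 0 0 0" --pt "0 0 0 0 0"

```text
clock: 9.75
eef_pos: [0.5287, -0.0529, 0.3867]
tcp_rot: [-2.236, 2.179, -0.003]
ft_force: [0.2, 0.6, 0.2]
grip_width: 0.0133
```

```bash
python3 -c "
from h import *
plan([(-12,10,187,-90),(-12,10,217,-90),(-12,-17,217,-90),(-12,-17,190,-90)])"
```

```text
t 9.75 rack x -12.1 y 10.1 tip z 187.7 jaw yaw -89.9 grip 13.3 F(rack) 0.2 0.6 0.2 q7 -0.95
   [0.1, -0.1, 0.7] 0.002
   [-0.3, -0.5, -29.3] 0.002
   [26.7, -0.4, -29.6] 0.002
   [27.0, -0.0, -2.6] 0.002
```

apply_moves --pt "0 0 0 0 0" --pt "0 0 -10 0 0" --pt "0 0 -20 0 0" --pt "0 0 -29 0 0" --pt "0 0 -29 0 0"

```text
clock: 10.38
eef_pos: [0.5285, -0.0534, 0.4166]
tcp_rot: [-2.235, 2.178, -0.005]
ft_force: [1.0, 0.1, -3.6]
grip_width: 0.012
```

```bash
python3 - <<'E'
from h import *
plan([(-20,-17,217,-90),(-20,-17,190,-90)])
c=env.capture('side')
cv2.imwrite('pics/s5.png',cv2.resize(c['frame'][30:270,120:360],None,fx=2,fy=2)[:,:,::-1])
E
```

```text
t 10.38 rack x -12.3 y 9.6 tip z 217.6 jaw yaw -89.9 grip 12.0 F(rack) 1.0 0.1 -3.6 q7 -0.99
   [26.6, 7.8, 0.2] 0.002
   [26.9, 8.2, 27.1] 0.002
```

View pics/s5.png

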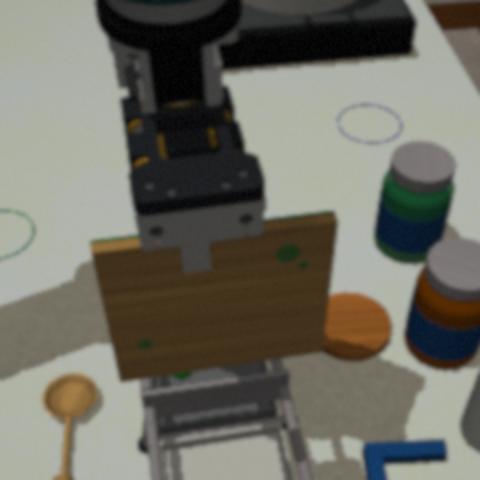

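The board is lifted level and clear of the bar. I'll carry it across and set it down on the other side.

apply_moves --pt "10 3 0 0 0" --pt "20 6 0 0 0" --pt "27 8 0 0 0" --pt "27 8 10 0 0" --pt "27 8 18 0 0"

```text
clock: 11.05
eef_pos: [0.5212, -0.0799, 0.3967]
tcp_rot: [-2.236, 2.179, -0.002]
ft_force: [-1.0, 0.4, -3.6]
grip_width: 0.0116
```

apply_moves --pt "0 0 5 0 0" --pt "0 0 9 0 0" --pt "0 0 11 0 0" --pt "0 0 11 0 0"

```text
clock: 11.55
eef_pos: [0.5212, -0.0799, 0.3866]
tcp_rot: [-2.235, 2.178, -0.001]
ft_force: [-2.6, 0.5, 5.8]
grip_width: 0.012
```

```bash
python3 -c "
from h import *
plan([(-20,-17,188,-90)])"
```

```text
t 11.55 rack x -20.2 y -16.8 tip z 187.6 jaw yaw -89.9 grip 12.0 F(rack) -2.6 0.6 5.8 q7 -0.90
   [0.2, -0.2, -0.4] 0.003
```

apply_moves --pt "-2 0 -1 0 0" --pt "-4 0 -1 0 0" --pt "-6 0 -1 0 0" --pt "-6 0 0 0 0"

```text
clock: 12.05
eef_pos: [0.5212, -0.0741, 0.3867]
tcp_rot: [-2.236, 2.178, -0.002]
ft_force: [-1.0, 0.2, 0.5]
grip_width: 0.0119
```

```bash
python3 -c "
from h import *
state()"
```

```text
t 12.05 rack x -20.1 y -10.9 tip z 187.7 jaw yaw -89.9 grip 11.9 F(rack) -1.0 0.2 0.5 q7 -0.91
```

apply_moves --pt "0 0 0 0 0.24" --pt "0 0 0 0 0.24" --pt "0 0 0 0 0.24" --pt "4 0 0 0 0.24" --pt "8 0 0 0 0.24"

```text
clock: 12.68
eef_pos: [0.5214, -0.0824, 0.3866]
tcp_rot: [-2.235, 2.178, -0.003]
ft_force: [0.2, -0.4, -0.6]
grip_width: 0.0228
```

apply_moves --pt "4 0 0 0 0.24" --pt "8 0 0 0 0.24" --pt "11 0 0 0 0.24" --pt "14 0 0 0 0.24" --pt "17 0 0 0 0.24"

```text
clock: 13.3
eef_pos: [0.5218, -0.0996, 0.3864]
tcp_rot: [-2.236, 2.178, -0.003]
ft_force: [0.2, -1.0, -0.4]
grip_width: 0.0227
```

```bash
python3 - <<'E'
from h import *
state()
c=env.capture('side')
cv2.imwrite('pics/s6.png',cv2.resize(c['frame'][60:300,120:360],None,fx=2.5,fy=2.5)[:,:,::-1])
for th in (75,80,85,90):
    s,q=np.sin(np.radians(th)),np.cos(np.radians(th))
    print(th,[((np.array(proj(c,pt(x,-2.5-12*s-150*q,65+150*s)))-(120,60))*2.5).round(0).tolist() for x in(-85,85)])
E
```

```text
t 13.30 rack x -20.0 y -36.4 tip z 187.4 jaw yaw -89.9 grip 22.7 F(rack) 0.2 -1.0 -0.4 q7 -0.87
75 [[112.0, 368.0], [428.0, 323.0]]
80 [[110.0, 346.0], [423.0, 302.0]]
85 [[108.0, 325.0], [417.0, 283.0]]
90 [[107.0, 306.0], [411.0, 266.0]]
```

View pics/s6.png

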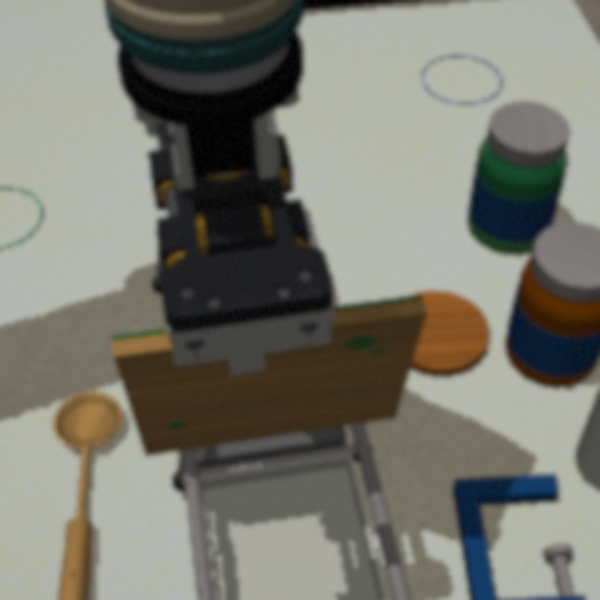

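The board leans on the −y finger at about 77° (pale top corners at (115,357) and (422,315)), which matches the arc model. I'll lower it along the arc while opening the jaw.

apply_moves --pt "3 0 0 0 1" --pt "8 0 0 0 1" --pt "12 0 3 0 1" --pt "16 0 8 0 1" --pt "20 0 13 0 1"

```text
clock: 13.98
eef_pos: [0.5225, -0.1204, 0.3729]
tcp_rot: [-2.235, 2.179, -0.004]
ft_force: [-0.3, -1.4, 1.1]
grip_width: 0.0691
```

```bash
python3 - <<'E'
from h import *
state()
c=env.capture('side');np.savez('s7.npz',**c)
hsv=cv2.cvtColor(c['frame'],cv2.COLOR_RGB2HSV)
m=cv2.inRange(hsv,(8,60,40),(28,255,255));g=cv2.inRange(hsv,(45,60,20),(85,255,255))
for u in (180,260,270):
    w=np.where(m[100:300,u])[0]+100;v=np.where(g[100:300,u])[0]+100;print(u,w[[0,-1]] if len(w) else 0,v[[0,-1]] if len(v) else 0)
for th in (50,54,58,62,66):
    s,q=np.sin(np.radians(th)),np.cos(np.radians(th))
    a,b=[np.array(proj(c,pt(x,-2.5-12*s-150*q,65+150*s))) for x in(-85,85)]
    print(th,"pale corner",[(a+(b-a)*(u-a[0])/(b[0]-a[0])).round(1)[1] for u in (180,260,270)])
E
```

```text
t 13.97 rack x -19.9 y -57.2 tip z 173.9 jaw yaw -89.9 grip 69.1 F(rack) -0.4 -1.4 1.1 q7 -0.82
180 [229 240] [100 100]
260 [217 229] 0
270 [216 227] [214 214]
50 pale corner [np.float64(253.9), np.float64(241.1), np.float64(239.5)]
54 pale corner [np.float64(245.9), np.float64(233.3), np.float64(231.7)]
58 pale corner [np.float64(237.8), np.float64(225.5), np.float64(224.0)]
62 pale corner [np.float64(229.8), np.float64(217.7), np.float64(216.2)]
66 pale corner [np.float64(221.9), np.float64(210.0), np.float64(208.6)]
```

apply_moves --pt "4 0 6 0 1" --pt "8 0 12 0 1" --pt "11 0 19 0 1" --pt "18 0 27 0 1" --pt "24 0 35 0 1"

```text
clock: 14.65
eef_pos: [0.5235, -0.1449, 0.3365]
tcp_rot: [-2.235, 2.181, -0.004]
ft_force: [-0.2, -1.5, 0.1]
grip_width: 0.0941
```

```bash
cat > ang.py <<'E'
from h import *
state()
c=env.capture('side');np.savez('s7.npz',**c)
hsv=cv2.cvtColor(c['frame'],cv2.COLOR_RGB2HSV)
m=cv2.inRange(hsv,(8,60,40),(28,255,255))
U=(180,190,260,270)
for u in U:
    w=np.where(m[150:330,u])[0]+150;print(u,w[[0,-1]] if len(w) else 0,end=' ')
print()
import sys
for th in map(float,sys.argv[1:]):
    s,q=np.sin(np.radians(th)),np.cos(np.radians(th))
    a,b=[np.array(proj(c,pt(x,-2.5-12*s-150*q,65+150*s))) for x in(-85,85)]
    print(th,"pale corner",[(a+(b-a)*(u-a[0])/(b[0]-a[0])).round(1)[1] for u in U])
E
python3 ang.py 30 34 38 42
```

```text
t 14.65 rack x -19.5 y -81.8 tip z 137.5 jaw yaw -90.0 grip 94.1 F(rack) -0.3 -1.5 0.1 q7 -0.74
180 [270 276] 190 [268 274] 260 [257 263] 270 [256 262] 
30.0 pale corner [np.float64(290.6), np.float64(288.8), np.float64(276.7), np.float64(275.0)]
34.0 pale corner [np.float64(283.9), np.float64(282.2), np.float64(270.2), np.float64(268.5)]
38.0 pale corner [np.float64(276.8), np.float64(275.1), np.float64(263.4), np.float64(261.7)]
42.0 pale corner [np.float64(269.4), np.float64(267.7), np.float64(256.2), np.float64(254.5)]
```

The image gives 38°, matching the model. Next I swing the other finger off the board's side by yawing 60° about the supporting finger.

```bash
cat > sw.py <<'E'
from h import *
def W(psi,yB,z,xB=-19.5):
    p=np.radians(psi);return (xB-47*np.sin(p), yB+47*np.cos(p)-8*np.sin(p), z, psi-90)
E
python3 -c "
from sw import *
plan([W(p,-128.5,138) for p in (10,20,30,40,50,60)])"
```

```text
t 14.70 rack x -19.8 y -82.4 tip z 136.7 jaw yaw -90.0 grip 94.0 F(rack) 0.6 -3.1 -1.3 q7 -0.74
   [1.2, 7.8, -1.4] -0.175
   [4.7, 15.7, -1.6] -0.349
   [9.4, 23.1, -1.7] -0.524
   [15.3, 29.8, -1.9] -0.698
   [22.1, 35.6, -2.0] -0.873
   [29.6, 40.3, -2.2] -1.047
```

apply_moves --pt "1 8 0 -0.175 1" --pt "4 16 0 -0.349 1" --pt "9 23 0 -0.524 1" --pt "15 30 0 -0.698 1" --pt "22 35.5 0 -0.873 1"

```text
clock: 15.32
eef_pos: [0.4883, -0.1688, 0.3351]
tcp_rot: [-2.953, 1.027, -0.017]
ft_force: [1.7, -2.2, 0.5]
grip_width: 0.0937
```

```bash
python3 ang.py 30 34 38 42; python3 -c "
from sw import *
f=lambda t:(-2.5-12*np.sin(t)-150*np.cos(t),65+150*np.sin(t)-18)
plan([W(60,-128,137)]+[W(60,*f(np.radians(t))) for t in (35,32,29,26,23)])"
```

```text
t 15.32 rack x -55.2 y -104.9 tip z 136.1 jaw yaw -39.7 grip 93.7 F(rack) 1.6 -2.2 0.5 q7 -0.00
180 [156 276] 190 [156 274] 260 [258 264] 270 [257 263] 
30.0 pale corner [np.float64(290.6), np.float64(288.8), np.float64(276.7), np.float64(275.0)]
34.0 pale corner [np.float64(283.9), np.float64(282.2), np.float64(270.2), np.float64(268.5)]
38.0 pale corner [np.float64(276.8), np.float64(275.1), np.float64(263.4), np.float64(261.7)]
42.0 pale corner [np.float64(269.4), np.float64(267.7), np.float64(256.2), np.float64(254.5)]
t 15.38 rack x -56.1 y -105.9 tip z 136.3 jaw yaw -39.5 grip 93.7 F(rack) -0.3 -3.1 -0.2 q7 0.00
   [0.4, 6.8, -0.9] -0.166
   [3.1, 10.2, 3.1] -0.166
   [5.5, 13.2, 9.6] -0.166
   [7.6, 16.0, 16.3] -0.166
   [9.5, 18.5, 23.2] -0.166
   [11.2, 20.7, 30.3] -0.166
```

apply_moves --pt "0 7 0 -0.166 1" --pt "3 10 3 -0.166 1" --pt "5.5 13 9.5 -0.166 1" --pt "7.5 16 16 -0.166 1" --pt "9.5 18.5 23 -0.166 1"

```text
clock: 16.0
eef_pos: [0.4839, -0.1902, 0.3113]
tcp_rot: [-3.031, 0.775, -0.017]
ft_force: [0.1, -3.0, 0.3]
grip_width: 0.094
```

```bash
python3 ang.py 18 22 26 30; python3 -c "
from sw import *
f=lambda t,pre:(-2.5-12*np.sin(t)-150*np.cos(t)+pre,65+150*np.sin(t)-18)
plan([W(60,*f(np.radians(t),p)) for t,p in ((24,0),(22,1),(20,1),(18,2),(15,2),(12,3))])"
```

```text
t 16.00 rack x -60.1 y -126.2 tip z 112.3 jaw yaw -30.0 grip 94.0 F(rack) 0.1 -3.0 0.3 q7 0.18
180 [150 295] 190 [152 293] 260 [278 282] 270 [276 281] 
18.0 pale corner [np.float64(307.8), np.float64(306.0), np.float64(293.5), np.float64(291.7)]
22.0 pale corner [np.float64(302.5), np.float64(300.8), np.float64(288.4), np.float64(286.6)]
26.0 pale corner [np.float64(296.8), np.float64(295.0), np.float64(282.8), np.float64(281.0)]
30.0 pale corner [np.float64(290.6), np.float64(288.8), np.float64(276.7), np.float64(275.0)]
t 16.05 rack x -60.4 y -126.4 tip z 111.6 jaw yaw -30.1 grip 93.8 F(rack) 1.5 -2.8 -1.5 q7 0.18
   [0.8, 1.2, 3.5] -0.001
   [1.1, 1.9, 8.3] -0.001
   [1.8, 3.2, 13.2] -0.001
   [2.0, 3.6, 18.2] -0.001
   [2.7, 5.1, 25.7] -0.001
   [2.8, 5.4, 33.3] -0.001
```

apply_moves --pt "1 1 3.5 0 1" --pt "1 2 8.5 0 1" --pt "2 3 13 0 1" --pt "2 3.5 18 0 1" --pt "2.5 5 25.5 0 1"

```text
clock: 16.68
eef_pos: [0.4842, -0.1969, 0.2852]
tcp_rot: [-3.032, 0.777, -0.02]
ft_force: [1.0, -5.5, -0.4]
grip_width: 0.0939
```

```bash
python3 ang.py 8 12 16 20; python3 -c "
from sw import *
f=lambda t,pre:(-2.5-12*np.sin(t)-150*np.cos(t)+pre,65+150*np.sin(t)-18)
plan([W(60,*f(np.radians(t),p)) for t,p in ((15,2),(12,2),(10,2),(8,3),(6,3),(4,3),(2,3),(0,3),(0,-30))])"
```

```text
t 16.68 rack x -60.0 y -132.8 tip z 86.2 jaw yaw -30.1 grip 93.9 F(rack) 0.9 -5.5 -0.4 q7 0.21
180 [150 233] 190 [150 308] 260 [292 296] 270 [290 294] 
8.0 pale corner [np.float64(318.4), np.float64(316.6), np.float64(303.8), np.float64(302.0)]
12.0 pale corner [np.float64(314.6), np.float64(312.8), np.float64(300.1), np.float64(298.3)]
16.0 pale corner [np.float64(310.2), np.float64(308.4), np.float64(295.8), np.float64(294.0)]
20.0 pale corner [np.float64(305.2), np.float64(303.5), np.float64(291.0), np.float64(289.2)]
t 16.73 rack x -60.2 y -133.0 tip z 85.4 jaw yaw -30.1 grip 94.3 F(rack) 1.9 -6.3 -0.1 q7 0.21
   [-0.5, -0.9, -0.5] -0.002
   [0.0, 0.3, 7.2] -0.002
   [0.3, 0.9, 12.3] -0.002
   [-0.1, 0.4, 17.5] -0.002
   [-0.0, 0.7, 22.7] -0.002
   [-0.0, 0.8, 27.9] -0.002
   [-0.2, 0.7, 33.1] -0.002
   [-0.4, 0.5, 38.4] -0.002
   [16.2, 29.1, 38.1] -0.002
```

apply_moves --pt "0 0 6 0 1" --pt "0 0.5 12 0 1" --pt "0 0.5 17 0 1" --pt "0 0.5 22 0 1" --pt "0 0.5 28 0 1"

```text
clock: 17.35
eef_pos: [0.4844, -0.1989, 0.2563]
tcp_rot: [-3.033, 0.782, -0.023]
ft_force: [1.6, -7.2, -1.2]
grip_width: 0.094
```

```bash
python3 ang.py 0 4 8 12
```

```text
t 17.35 rack x -59.8 y -134.9 tip z 57.3 jaw yaw -30.3 grip 94.0 F(rack) 1.5 -7.3 -1.2 q7 0.23
180 [151 249] 190 [152 319] 260 [304 305] 270 [302 304] 
0.0 pale corner [np.float64(324.3), np.float64(322.5), np.float64(309.5), np.float64(307.7)]
4.0 pale corner [np.float64(321.7), np.float64(319.8), np.float64(307.0), np.float64(305.1)]
8.0 pale corner [np.float64(318.4), np.float64(316.6), np.float64(303.8), np.float64(302.0)]
12.0 pale corner [np.float64(314.6), np.float64(312.8), np.float64(300.1), np.float64(298.3)]
```

apply_moves --pt "0 0 5 0 1" --pt "0 0 9 0 1" --pt "0 0 12 0 1" --pt "1.5 2.5 12 0 1" --pt "5 9 12 0 1"

```text
clock: 18.02
eef_pos: [0.4844, -0.2078, 0.2434]
tcp_rot: [-3.032, 0.778, -0.019]
ft_force: [-0.1, -0.1, -0.7]
grip_width: 0.0938
```

apply_moves --pt "10 17 0 0 1" --pt "10 17 -40 0 1" --pt "10 17 -90 0 1" --pt "10 17 -150 0 1" --pt "10 17 -200 0 1"

```text
clock: 18.65
eef_pos: [0.4817, -0.2302, 0.4456]
tcp_rot: [-3.032, 0.78, -0.02]
ft_force: [0.8, 0.0, 0.8]
grip_width: 0.0939
```

```bash
python3 -c "
from h import *
plan([(-150,-330,250,-30)])"
```

```text
t 18.65 rack x -63.3 y -166.1 tip z 246.6 jaw yaw -30.2 grip 93.9 F(rack) 0.8 -0.0 0.8 q7 0.14
   [7.5, 185.3, -5.7] -0.003
```

apply_moves --pt "0 60 0 0 1" --pt "0 120 0 0 1" --pt "0 180 0 0 1" --pt "0 180 0 0 1"

```text
clock: 19.15
eef_pos: [0.3902, -0.3933, 0.4437]
tcp_rot: [-3.032, 0.797, -0.019]
ft_force: [0.4, 0.2, -0.5]
grip_width: 0.0939
```

```bash
python3 - <<'E'
from h import *
state()
c=env.capture('top');f=c['frame']
cv2.imwrite('pics/end.png',cv2.resize(f[30:310,140:420],None,fx=2,fy=2)[:,:,::-1])
hsv=cv2.cvtColor(f,cv2.COLOR_RGB2HSV)
m=cv2.inRange(hsv,(40,80,20),(90,255,255));m[:140]=0;m[290:]=0
n,l,st,_=cv2.connectedComponentsWithStats(m);k=1+st[1:,4].argmax()
r=cv2.minAreaRect(np.argwhere(l==k)[:,::-1].astype(np.float32));print(st[k],r)
b=[ray(c,u,v,.077) for u,v in cv2.boxPoints(r)]
for p in b: v=p[:2]-C;print((v@X*1e3).round(1),(v@D*1e3).round(1))
v=np.mean(b,0)[:2]-C;print("centre",v@X*1e3,v@D*1e3)
E
```

```text
t 19.15 rack x -158.5 y -327.0 tip z 244.7 jaw yaw -30.8 grip 93.9 F(rack) 0.4 0.2 -0.5 q7 0.48
[ 289  165   86   97 7798] ((331.9010009765625, 212.59393310546875), (94.92595672607422, 83.17459106445312), 87.92996978759766)
82.9 -2.6
84.2 -151.3
-84.7 -151.6
-85.0 -3.5
centre -0.6361432715788646 -77.23042339217527
```

View pics/end.png

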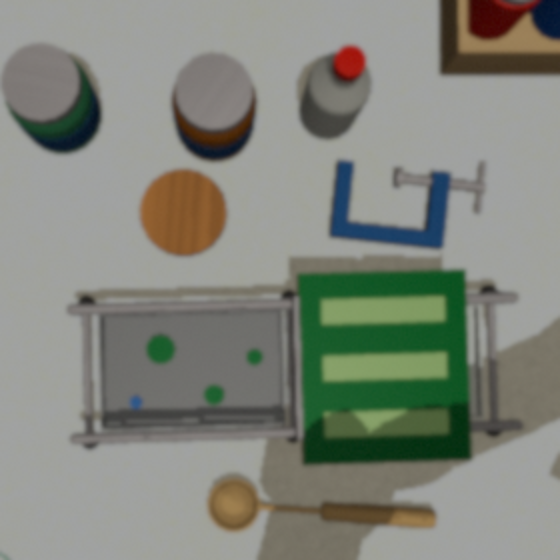

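The picture shows the board green side up on the right half, square, with its inner edge at col ~300 next to the bar. The bystanders look unmoved. A quick two-view check for flatness before handing in.

```bash
python3 - <<'E'
from h import *
R={}
for n in("top","side"):
    c=env.capture(n);hsv=cv2.cvtColor(c["frame"],cv2.COLOR_RGB2HSV)
    m=cv2.inRange(hsv,(40,70,15),(90,255,255));m=cv2.morphologyEx(m,cv2.MORPH_CLOSE,np.ones((5,5)))
    m[:, :280 if n=="top" else 150]=0
    m[:140 if n=="top" else 190]=0;m[300 if n=="top" else 383:]=0;m[:,420 if n=="top" else 330:]=0
    cs,_=cv2.findContours(m,cv2.RETR_EXTERNAL,cv2.CHAIN_APPROX_NONE);k=cv2.convexHull(max(cs,key=cv2.contourArea))
    q=cv2.approxPolyDP(k,8,True)[:,0].astype(float);print(n,q.tolist());R[n]=(c,q)
for x in(-85,85):
  for y in(-2.5,-152.5):
    ps=[]
    for n in R:
        c,q=R[n];e=np.array(proj(c,pt(x,y,77)));i=np.linalg.norm(q-e,axis=1).argmin();ps.append(q[i]);print(n,(q[i]-e).round(1),end=' ')
    o,d=[],[]
    A=np.zeros((3,3));b=np.zeros(3)
    for n,p in zip(R,ps):
        c=R[n][0];o=c["cam_to_world"][:3,3];v=ray(c,*p,0)-o;v/=np.linalg.norm(v);M=np.eye(3)-np.outer(v,v);A+=M;b+=M@o
    w=np.linalg.solve(A,b);u=w[:2]-C;print("corner",(u@X*1e3).round(1),(u@D*1e3).round(1),"z",(w[2]*1e3).round(1))
E
```

```text
top [[370.0, 165.0], [374.0, 258.0], [293.0, 261.0], [289.0, 167.0]]
side [[275.0, 218.0], [299.0, 299.0], [185.0, 319.0], [178.0, 233.0]]
top [ 1.5 -0.5] side [2.1 0.6] corner -82.8 -5.1 z 78.4
top [-1.7 -0.7] side [ 1.6 -1.3] corner -83.4 -150.1 z 74.9
top [0.5 1.5] side [-1.4  0.9] corner 82.4 -3.3 z 76.2
top [-2.4  1.8] side [-1.2  0.2] corner 83.4 -149.9 z 71.3
```

```bash
python3 -c "
from plant import env
print(env.job_done())"
```

```text
the job is handed in; nothing more can be done
None
```

The board now lies green face up on the rails over the clean white tray, and I have handed the job in. `job_done` gives no verdict.

**How it was done:**
1. I pushed the board against the bar and swung it up until it stood.
2. I gripped its top edge from above, lifted it over the bar and stood it on the other side.
3. I lowered it on one finger along an arc, down to about 5° by the camera, and let it down the rest of the way before backing off.

The first lift had too little finger below the board's edge. I set the board back down from about 7° and lifted again with a deeper hold.

**Last checks:**
- **Position:** the top camera puts the board's centre at rack x ≈ -1 mm and y ≈ -77 mm, within about 1° of square. It is on the correct half, close beside the bar and about 5 mm inside the 72 mm limit.
- **Height and flatness:** two-view corner heights came out at 71–78 mm, against 77 mm expected. They suggest 1–2° of tilt, but the outer corners read lower than the rails allow, so I took this as camera noise. A board resting on the bar would read about 95 mm at its inner edge.
- **Surroundings:** the bystanders look unmoved in the final picture; I did not measure them. The arm is well clear.
- **Time:** about 19 of the 48 s were used.

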